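Set the drill depth stop on a brass blank and lock it

ROBOT

A 7-joint arm with a two-finger parallel gripper is mounted at the origin on the work surface. World frame = base frame: x ahead of the robot, y to its left, z up, the work surface at z = 0. Lengths are in m, angles in rad, forces in N, time in s.
With the tool pointing down it reaches from about 0.425 to 0.925 m from the base axis. Payload 6.8 kg.
Tool frame: the origin (TCP) lies midway between the tips of the shut fingers; the grasp point (between the pads) lies 19 mm behind it; z points along the fingers, y is the line along which they close (so a half turn about z gives the same grasp; the last joint's range is limited). The gripper opens to 85 mm and grips with 20 to 120 N. Pads are 22 mm wide; open, the fingers measure 114 mm over their backs; the gripper's body (76 mm by 85 mm) begins 54 mm behind the grasp point. The pads swing forward as they close: fully open they stand 13 mm farther back than shut.
Start: joints at [-1.24, 0.477, 0.022, 1.555, -0.011, 1.109, -0.083], TCP at [0.287, 0.611, 0.231] pointing down, gripper open.
Joint ranges: [-2.96, 2.96], [-0.34, 2.1], [-1.41, 1.46], [0.24, 2.44], [-1.37, 4.51], [0.17, 1.92], [-2.96, 2.96]. Speed limits (rad/s): [2.39, 2.39, 3.14, 3.14, 3.14, 3.14, 3.14].

INTERFACE

Orientations are given as a unit quaternion [w, x, y, z].
In Python, from station import * gives the robot as it stands. The module is installed in compiled form; this text tells all that it offers.
- The arm moves only by the shell command python3 -m jog 'ROWS' [OPENING] [FORCE]. ROWS is JSON, a list of rows, each an object of numbers: "x", "y", "z": the shift along the tool's x, y, z in m; "ax", "ay", "az": the turn, a rotation vector about the tool's x, y, z in rad. In form: [{"x": .., "y": .., "z": .., "ax": .., "ay": .., "az": ..}, ...]. A call has 1 to 12 rows; each row is the pose to reach, as a shift and turn from the pose commanded when the call began, along the tool's axes at that moment; what a row does not reach only later rows make up. A row lasts 1/10 s, in which the tool goes at most 50 mm and 8.59 degrees, less where a joint would pass 70% of its speed; a pose out of reach is approached as far as the arm can. A call with a gripper value outside its range is refused whole. OPENING is the opening, from 0 (shut) to 1 (fully open), set as the call begins (- or left out, the last holds). The fingers move at their own pace and stop on an object; FORCE is the grip in N (left out, the last holds). Time passes only in rows, so rows that repeat a pose let the fingers close. It gives the time, the measured TCP pose, the force, the opening and the grip force at its end, in the units of the state.
- get_obs(): the state, without advancing time (a new reading comes with each control period).
- read_camera(name): name is "scene" or "side" or "wrist"; returns the picture (400x640x3 uint8, red, green, blue); there is no depth.
- camera_params(name): a dict with "K" (3x3 intrinsics, pixels), "D" ([k1, k2, p1, p2, k3] as OpenCV has them; the pictures are not rectified), "origin" and "attitude" of the camera in the world. Camera axes: x right, y up, looking along -z (the intrinsics and any distortion apply to the point x, -y, -z); pixel columns grow to the right and rows downward; lengths in m; the calibration is good to about 2 mm. A picture is of the moment at which its call begins: read the wrist's pose just before it. camera_params takes no time and is no camera call; for the wrist camera it gives the pose at the moment of the call.
- hand_in(): hands the job in; it is judged then, once.
The state is a dict: "t": time; "q": joint angles; "joint_vel": joint speeds; "joint_torque": joint torques, N m; "eef_pos": TCP position; "tool_rot": TCP orientation; "contact_force": force on the tool from outside, world axes, zero at the start; "torque": the same for the moment, N m; "gripper_width": opening from 0.0 (shut) to 1.0 (fully open); "grasp_force": force on a finger pad.
Only numpy, scipy, OpenCV 4.12 (cv2) and the standard library are available. Lean on these libraries where they do the work, as an engineer would, in place of code of your own. Each camera call takes 0.05 s, during which the arm holds its last target. There are 200 camera calls.

TASK

Stand the hexagonal brass blank flat and centred on the round anvil of the depth-stop stand and let go of it; the stop rod may first have to be raised out of the way. Then lower the rod until its foot just rests on the blank, without pressing hard, and after that swing the red-tipped clamp lever all the way round to lock it. Leave the dial indicator, the drill chuck and the mallet where they are, and finish with everything released.

Things in the scene. Friction and masses are not known exactly. Their poses are not given: they have to be found in the camera images.
- stand: Depth-stop stand, fixed to the bench. Origin on the bench below the stop rod's axis; z up, x along its arm, from rod to column (roughly to the robot's left). In mm: ground plate x -50 to 120, y -48 to 48, 10 high; round anvil at the origin, diameter 52, top at z 22; blue magnetic base x 59 to 115, y -25 to 25, up to z 65; on it a 20 mm column at x 90.
- stand_arm (a point): Middle of the front end of the stand's aluminium arm, 14 mm before the rod, 168 mm above the bench. The arm (28 wide, z 158 to 178) runs from here 116 mm along the stand's +x and carries the rod. It bars a gripper pointing straight down over the anvil; one leaning about 40 degrees, fingertips towards the stand's +x, its body on the -x side, fits when the rod is up.
- anvil_top (a point): Centre of the anvil's top face, 22 mm above the bench, on the rod's axis; axes as the stand.
- stop (a joint): Height of the stop rod: 0 = fully up (foot 142 mm above the bench, 120 mm above the anvil), grows in m as the rod goes down, to 0.105. It reads 0.084 when the foot rests on the blank on the anvil. Friction of about 3 N (rod 0.15 kg) lets it stay at any height; 1.5 N moves it down, 4.5 N up. It starts anywhere between 0.015 and 0.095.
- stop_foot (a point): Centre of the underside of the rod's foot (disc of diameter 16; the rod above it has diameter 12). Axes as the stand.
- stop_knob (a point): Centre of the black knob on top of the rod: upright cylinder of diameter 26, height 24 (12 mm above and below this point), 155 mm above the foot. Rod below it is 12 mm thick.
- lever (a joint): Angle of the clamp lever on top of the arm, turning about a vertical axis, clockwise as seen from above: 0 = released, pointing along the stand's +y; 1.5 = locked, at its end stop, pointing almost along the stand's +x. Starts between 0 and 0.3 and stays where it is left. About 1.2 N at the grip turns it.
- lever_pivot (a point): Point on the lever's axis: 40 mm from the rod along the stand's +x, 185 mm above the bench.
- lever_grip (a point): Middle of the red upright grip at the lever's end: cylinder of diameter 16, from 183 to 217 mm above the bench (this point at 203), 70 mm from the pivot. The lever bar below it is 12 mm wide, at 183 to 191 mm.
- blank_center (a point): Centre of the brass blank: solid hexagonal prism standing upright on the bench, 40 mm across flats (46 across corners), 36 mm high (centre 18 mm above its underside), about 0.42 kg. Its x axis is normal to a pair of flats; the other flats lie at 60 and 120 degrees to it. z up.
- blank_top (a point): Centre of the blank's top face.
- indicator: Dial indicator lying face up on the bench (bystander): round chrome case of diameter 58, 22 mm high, origin under the case's centre; its stem reaches 60 mm from the centre along its x.
- chuck: Drill chuck standing on the bench, jaws up (bystander): diameter 44, 50 mm high, origin under its centre.
- mallet: Wooden mallet lying on the bench beyond the work (bystander): head a cylinder of diameter 60, 100 mm long along its y, origin on the bench under the head's centre; handle of diameter 22, 30 mm above the bench, reaches 178 mm along its -x.
- rack: Steel bit rack, fixed (bystander): block 150 (x) by 56 (y), 30 mm high, with drill bits leaning out of it up to 100 mm above the bench; origin under its centre.
There are look-alikes about, which are no part of the job. Of the things like the part that bears blank_center, leave any that is purple; of the rest the larger one is meant.

How it is judged:
By the outcome, as a careful person would: the job done as asked, in the order asked, and still so for the second after the job is handed in, with the robot touching nothing.
It also fails if it takes over 70 s, if anything falls off the work surface, if the arm or the gripper's body presses on something with over 40 N, if the wrist force passes 120 N, or if a joint passes its speed limit or range.

## Working session

There is one attempt and no reset: what is moved stays moved. The work goes in short steps, Python scripts to look and compute and a shell command to move; the robot and the scene stay as the last step left them, time stands still between calls to the robot, and variables do not carry over. Pictures are saved under pics/ and viewed, at most 10 in all, crops included, and the job is handed in when it is done.

```bash
mkdir -p pics; cat > h.py <<'E'
from station import *
import numpy as np, cv2
from scipy.spatial.transform import Rotation as R
def rot(q): return R.from_quat([q[1],q[2],q[3],q[0]])
def cam(n):
    p=camera_params(n); a=np.array(p["attitude"],float)
    Rm=a if a.shape==(3,3) else rot(a).as_matrix()
    return np.array(p["K"],float),np.array(p["D"],float),np.array(p["origin"],float),Rm
def ray(c,u,v):
    K,D,o,Rm=c
    x,y=cv2.undistortPoints(np.array([[[u,v]]],float),K,D)[0,0]
    d=Rm@np.array([x,-y,-1]); return o,d/np.linalg.norm(d)
def atz(c,u,v,z):
    o,d=ray(c,u,v); return o+d*(z-o[2])/d[2]
def tri(*rs):
    A=np.zeros((3,3));b=np.zeros(3)
    for o,d in rs:
        P=np.eye(3)-np.outer(d,d);A+=P;b+=P@o
    x=np.linalg.solve(A,b)
    return x,[np.linalg.norm((np.eye(3)-np.outer(d,d))@(x-o)) for o,d in rs]
def proj(c,X):
    K,D,o,Rm=c
    p=(np.atleast_2d(X)-o)@Rm; p=p*[1,-1,-1]
    return cv2.projectPoints(p,np.zeros(3),np.zeros(3),K,D)[0][:,0]
def save(n,im): cv2.imwrite(f"pics/{n}.png",im[...,::-1])
E
python3 - <<'E'
from h import *
s=get_obs();print({k:np.round(v,3) for k,v in s.items()})
for n in("scene","side"):
    save(n+"0",read_camera(n)); p=camera_params(n);print(p)
print(camera_params("wrist"))
E
```

```text
{'t': np.float64(0.0), 'q': array([-1.24 ,  0.478,  0.022,  1.556, -0.011,  1.109, -0.083]), 'joint_vel': array([ 0.002, -0.001, -0.002,  0.001,  0.   , -0.   , -0.001]), 'joint_torque': array([ 1.0000e-03, -5.9645e+01,  1.6080e+00, -2.8121e+01,  1.3000e-02,
        9.0000e-03, -0.0000e+00]), 'eef_pos': array([0.287, 0.611, 0.23 ]), 'tool_rot': array([-0.   ,  0.218,  0.976, -0.001]), 'contact_force': array([ 0.102, -0.219,  0.176]), 'torque': array([-0.003, -0.013, -0.018]), 'grasp_force': np.float64(0.0), 'gripper_width': np.float64(1.001)}
{'K': array([[463.02252087,   0.        , 328.97394313],
       [  0.        , 463.02252087, 200.48100249],
       [  0.        ,   0.        ,   1.        ]]), 'D': array([-0.10029044,  0.        ,  0.        ,  0.        ,  0.        ]), 'origin': array([1.0279381 , 0.43482542, 1.11291241]), 'attitude': array([0.32376877, 0.09616137, 0.25688191, 0.90550453])}
{'K': array([[492.17803169,   0.        , 316.7245898 ],
       [  0.        , 492.17803169, 201.68366207],
       [  0.        ,   0.        ,   1.        ]]), 'D': array([0.03945618, 0.        , 0.        , 0.        , 0.        ]), 'origin': array([0.60729984, 0.87570405, 0.76232254]), 'attitude': array([-0.02362538, -0.00812602,  0.48489776,  0.87421391])}
{'K': array([[315.47400724,   0.        , 321.89231826],
       [  0.        , 315.47400724, 197.79781832],
       [  0.        ,   0.        ,   1.        ]]), 'D': array([0.01313712, 0.        , 0.        , 0.        , 0.        ]), 'origin': array([0.22349171, 0.63925285, 0.37220888]), 'attitude': array([ 0.83570594, -0.11920837, -0.07472093,  0.53085001])}
```

View pics/scene0.png

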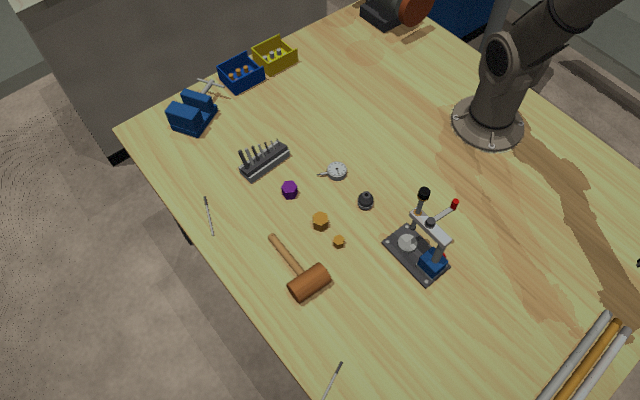

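View pics/side0.png

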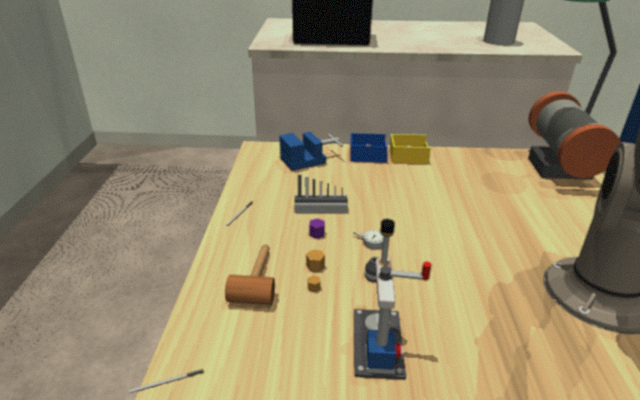

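The scene view shows the large brass blank at about (320,221), a small one at (338,242), a purple one at (289,190), the stand at about (417,250), its knob at (424,193) and the red grip at (455,203). In the side view the blank is at (315,261), the knob at (387,227) and the grip at (426,270). Next I'll enlarge both around the work.

```bash
python3 - <<'E'
from h import *
a=cv2.imread("pics/scene0.png")[150:300,270:470]; b=cv2.imread("pics/side0.png")[205:385,290:440]
cv2.imwrite("pics/c1.png",cv2.resize(a,None,fx=4,fy=4,interpolation=cv2.INTER_CUBIC))
cv2.imwrite("pics/c2.png",cv2.resize(b,None,fx=3.3333,fy=3.3333,interpolation=cv2.INTER_CUBIC))
S,T=cam("scene"),cam("side")
for n,p,q in(("blank",(320,221),(315,261)),("knob",(424,193),(387,227)),("grip",(455,203),(426,270))):
    print(n,tri(ray(S,*p),ray(T,*q)))
E
```

```text
blank (array([ 0.64989701, -0.04937061,  0.01699595]), [np.float64(0.0007382058126178364), np.float64(0.0007382058126177646)])
knob (array([0.51245059, 0.14810466, 0.25997751]), [np.float64(0.0009195210412259935), np.float64(0.0009195210412261487)])
grip (array([0.44270323, 0.19504888, 0.20426509]), [np.float64(0.0014889174330420803), np.float64(0.001488917433041961)])
```

View pics/c1.png

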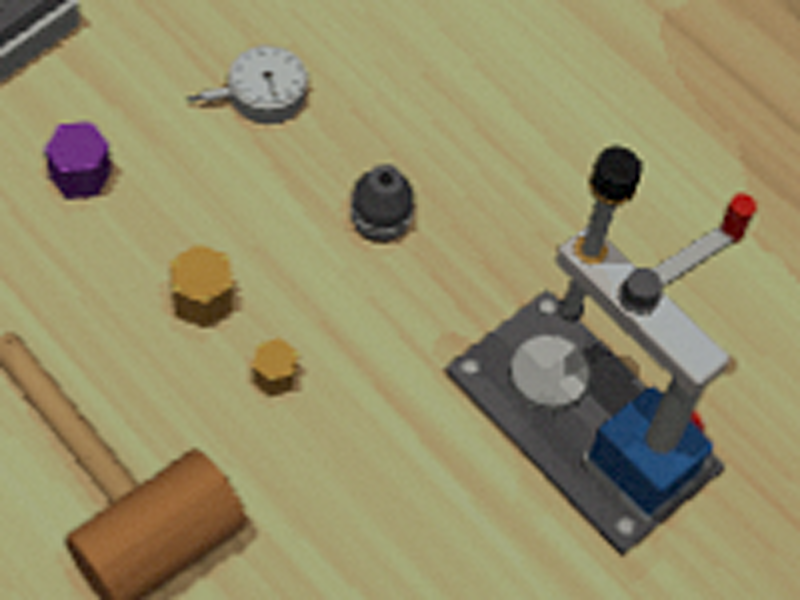

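View pics/c2.png

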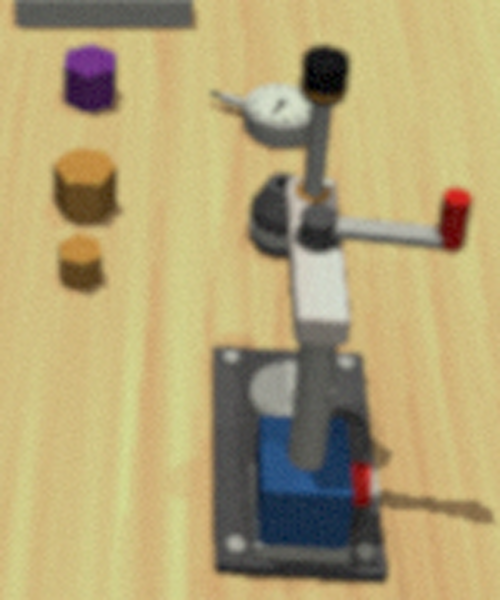

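The crops show the blank's top face centred at c1 (203,274) and c2 (86,165), the anvil at c1 (550,370), and the plate bolts at c1 (547,306), (470,367), (626,525) and c2 (231,357), (346,362), (236,543). The knob top is at c1 (620,160) and the red grip's top at c1 (743,203) and c2 (457,196).

```bash
cat >> h.py <<'E'
def c1(u,v): return ray(cam("scene"),270+u/4,150+v/4)
def c2(u,v): return ray(cam("side"),290+u/3.3333,205+v/3.3333)
E
python3 - <<'E'
from h import *
np.set_printoptions(precision=4,suppress=True)
for n,p,q in(("blanktop",(203,274),(86,165)),("knob",(616,175),(325,75)),("griptop",(743,203),(457,196)),("gripmid",(740,218),(455,220)),
 ("bolt1",(547,306),(346,362)),("bolt2",(470,367),(231,357)),("bolt3",(626,525),(236,543)),("small",(277,355),(82,250)),("chucktop",(386,178),(283,185)),("pivot",(643,283),(318,220))):
    x,e=tri(c1(*p),c2(*q));print(n,x,e[0])
S=cam("scene")
print("anvil",atz(S,270+550/4,150+370/4,.022))
# blank top hex corners
for u,v in((203,247),(233,260),(237,288),(205,303),(172,290),(170,262)): print(atz(S,270+u/4,150+v/4,.036))
# foot
print("foot c1",atz(S,270+571/4,150+312/4,.1))
E
```

```text
blanktop [ 0.6493 -0.0456  0.0384] 0.0009503730506008045
knob [0.5122 0.1486 0.2587] 9.010427549500026e-05
griptop [0.4434 0.1948 0.2169] 0.00013312093718079084
gripmid [0.4429 0.1967 0.2023] 0.00010625655318018554
bolt1 [0.4758 0.1104 0.0122] 0.00012535067254403252
bolt2 [0.5484 0.111  0.0128] 0.0001181038105143262
bolt3 [0.5494 0.2571 0.0153] 0.00011423868535368521
small [0.6469 0.0277 0.0245] 0.0007029224492339675
chucktop [ 0.5108 -0.0194  0.0494] 0.0006592913283128639
pivot [0.5129 0.188  0.1916] 0.00043533503788669646
anvil [0.5131 0.1491 0.022 ]
[ 0.6362 -0.0624  0.036 ]
[ 0.627  -0.0418  0.036 ]
[ 0.6386 -0.0235  0.036 ]
[ 0.6623 -0.0281  0.036 ]
[ 0.6731 -0.0496  0.036 ]
[ 0.6607 -0.0673  0.036 ]
foot c1 [0.5113 0.149  0.1   ]
```

```bash
cat >> h.py <<'E'
np.set_printoptions(precision=4,suppress=True)
def delta(pos,yaw,lean=0,flip=False):
    """tool y at yaw deg (0=world x), leaning so tips point to yaw+90; flip: half turn about z"""
    Rt=R.from_euler('z',yaw,degrees=True)*R.from_euler('x',lean,degrees=True).__class__.from_matrix(np.eye(3))
    z=np.array([0,np.sin(np.radians(lean)),-np.cos(np.radians(lean))]); y=np.array([1,0,0.])
    M=np.stack([np.cross(y,z),y,z],1)
    Rt=R.from_euler('z',yaw,degrees=True)*R.from_matrix(M)
    if flip: Rt=Rt*R.from_euler('z',180,degrees=True)
    s=get_obs(); R0=rot(s["tool_rot"])
    print("shift",np.round(R0.inv().apply(np.array(pos)-s["eef_pos"]),4),"turn",np.round((R0.inv()*Rt).as_rotvec(),3))
def st():
    s=get_obs(); m=rot(s["tool_rot"]).as_matrix()
    print("t",round(float(s["t"]),2),"p",s["eef_pos"],"y",m[:,1],"z",m[:,2],"F",s["contact_force"],"w",s["gripper_width"],"g",s["grasp_force"],"q",s["q"])
E
python3 - <<'E'
from h import *
delta((.512,.149,.36),0)
for n,p,q in(("purple",(78,140),(90,62)),("handle",(10,340),(0,0))):
    print(n,atz(cam("scene"),270+p[0]/4,150+p[1]/4,.033))
E
```

```text
shift [-0.4002 -0.3223 -0.129 ] turn [-0.001  0.001  1.132]
purple [ 0.6484 -0.1868  0.033 ]
handle [ 0.7779 -0.0888  0.033 ]
```

```bash
r='{"x":-0.400,"y":-0.322,"z":-0.129,"ax":0,"ay":0,"az":1.132}'; python3 -m jog '[{"x":0,"y":0,"z":-0.129},{"x":0,"y":0,"z":-0.129},{"x":0,"y":0,"z":-0.129},{"x":-0.4,"y":-0.322,"z":-0.129,"az":1.132},{"x":-0.4,"y":-0.322,"z":-0.129,"az":1.132},{"x":-0.4,"y":-0.322,"z":-0.129,"az":1.132},{"x":-0.4,"y":-0.322,"z":-0.129,"az":1.132},{"x":-0.4,"y":-0.322,"z":-0.129,"az":1.132},{"x":-0.4,"y":-0.322,"z":-0.129,"az":1.132},{"x":-0.4,"y":-0.322,"z":-0.129,"az":1.132},{"x":-0.4,"y":-0.322,"z":-0.129,"az":1.132},{"x":-0.4,"y":-0.322,"z":-0.129,"az":1.132}]' 1
python3 - <<'E'
from h import *
st();delta((.512,.149,.36),0)
E
```

```text
t 0.1 p [0.2865 0.6106 0.2304] y [ 0.4248  0.9053 -0.0017] z [-0.0006 -0.0015 -1.    ] F [0.013  0.1846 0.0929] w 0.9971856129376729 g 0.0 q [-1.2401  0.4777  0.0223  1.5564 -0.0115  1.1093 -0.0831]
shift [-0.4002 -0.3223 -0.129 ] turn [-0.001  0.001  1.132]validation failed for argument at $[0]...
```

```bash
python3 -m jog '[{"x":0,"y":0,"z":-0.129,"ax":0,"ay":0,"az":0},{"x":0,"y":0,"z":-0.129,"ax":0,"ay":0,"az":0},{"x":-0.4,"y":-0.322,"z":-0.129,"ax":0,"ay":0,"az":1.132},{"x":-0.4,"y":-0.322,"z":-0.129,"ax":0,"ay":0,"az":1.132},{"x":-0.4,"y":-0.322,"z":-0.129,"ax":0,"ay":0,"az":1.132},{"x":-0.4,"y":-0.322,"z":-0.129,"ax":0,"ay":0,"az":1.132},{"x":-0.4,"y":-0.322,"z":-0.129,"ax":0,"ay":0,"az":1.132},{"x":-0.4,"y":-0.322,"z":-0.129,"ax":0,"ay":0,"az":1.132},{"x":-0.4,"y":-0.322,"z":-0.129,"ax":0,"ay":0,"az":1.132},{"x":-0.4,"y":-0.322,"z":-0.129,"ax":0,"ay":0,"az":1.132},{"x":-0.4,"y":-0.322,"z":-0.129,"ax":0,"ay":0,"az":1.132},{"x":-0.4,"y":-0.322,"z":-0.129,"ax":0,"ay":0,"az":1.132}]' 1
python3 - <<'E'
from h import *
st();delta((.512,.149,.36),0)
E
```

```text
t: 1.3
eef_pos: [0.506, 0.1605, 0.3595]
tool_rot: [-0.0, 0.707, 0.707, -0.0]
contact_force: [0.8, 0.2, 0.7]
gripper_width: 0.999
grasp_force: 0.0
t 1.3 p [0.506  0.1605 0.3595] y [ 1.      0.0002 -0.0003] z [-0.0003  0.0002 -1.    ] F [0.8112 0.1856 0.6912] w 0.9990304220997702 g 0.0 q [-0.8203  0.1336  0.4486  1.7502 -0.0608  1.2716 -0.3571]
shift [-0.0115  0.006  -0.0005] turn [-0. -0.  0.]
```

```bash
python3 -m jog '[{"x":-0.0115,"y":0.006,"z":0.02,"ax":0,"ay":0,"az":0},{"x":-0.0115,"y":0.006,"z":0.06,"ax":0,"ay":0,"az":0},{"x":-0.0115,"y":0.006,"z":0.1,"ax":0,"ay":0,"az":0},{"x":-0.0115,"y":0.006,"z":0.121,"ax":0,"ay":0,"az":0},{"x":-0.0115,"y":0.006,"z":0.121,"ax":0,"ay":0,"az":0},{"x":-0.0115,"y":0.006,"z":0.121,"ax":0,"ay":0,"az":0}]' 1
python3 -m jog '[{"x":0,"y":0,"z":0,"ax":0,"ay":0,"az":0},{"x":0,"y":0,"z":0,"ax":0,"ay":0,"az":0},{"x":0,"y":0,"z":0,"ax":0,"ay":0,"az":0},{"x":0,"y":0,"z":0,"ax":0,"ay":0,"az":0},{"x":0,"y":0,"z":0,"ax":0,"ay":0,"az":0},{"x":0,"y":0,"z":0,"ax":0,"ay":0,"az":0},{"x":0,"y":0,"z":0,"ax":0,"ay":0,"az":0}]' 0 35
```

```text
t: 1.9
eef_pos: [0.5119, 0.151, 0.2389]
tool_rot: [0.0, 0.707, 0.707, -0.0]
contact_force: [0.5, -0.6, 0.8]
gripper_width: 0.994
grasp_force: 0.0
t: 2.6
eef_pos: [0.5119, 0.1511, 0.2387]
tool_rot: [0.0, 0.707, 0.707, 0.0]
contact_force: [-0.4, -0.6, 1.3]
gripper_width: 0.287
grasp_force: 34.7
```

```bash
python3 -m jog '[{"x":0,"y":0,"z":-0.01,"ax":0,"ay":0,"az":0},{"x":0,"y":0,"z":-0.02,"ax":0,"ay":0,"az":0},{"x":0,"y":0,"z":-0.03,"ax":0,"ay":0,"az":0},{"x":0,"y":0,"z":-0.034,"ax":0,"ay":0,"az":0},{"x":0,"y":0,"z":-0.034,"ax":0,"ay":0,"az":0}]'
python3 -m jog '[{"x":0,"y":0,"z":-0.002,"ax":0,"ay":0,"az":0},{"x":0,"y":0,"z":-0.002,"ax":0,"ay":0,"az":0}]'
```

```text
t: 3.1
eef_pos: [0.5119, 0.1511, 0.2736]
tool_rot: [-0.0, 0.707, 0.707, 0.001]
contact_force: [-0.4, 1.1, 1.1]
gripper_width: 0.29
grasp_force: 35.3
t: 3.3
eef_pos: [0.5119, 0.1511, 0.2747]
tool_rot: [-0.0, 0.707, 0.707, 0.0]
contact_force: [1.2, 0.5, 0.1]
gripper_width: 0.29
grasp_force: 35.3
```

```bash
python3 -m jog '[{"x":0,"y":0,"z":0,"ax":0,"ay":0,"az":0},{"x":0,"y":0,"z":0,"ax":0,"ay":0,"az":0},{"x":0,"y":0,"z":0,"ax":0,"ay":0,"az":0},{"x":0,"y":0,"z":0,"ax":0,"ay":0,"az":0},{"x":0,"y":0,"z":-0.04,"ax":0,"ay":0,"az":0},{"x":0,"y":0,"z":-0.08,"ax":0,"ay":0,"az":0},{"x":0,"y":0,"z":-0.08,"ax":0,"ay":0,"az":0}]' 1
python3 - <<'E'
from h import *
a=read_camera("side")[50:350,220:520];b=read_camera("scene")[0:300,340:640]
save("p1",cv2.resize(np.hstack([b,a]),(800,400)))
st();delta((.67,-.09,.16),23.5,40)
E
```

```text
t: 4.0
eef_pos: [0.5144, 0.1514, 0.3598]
tool_rot: [0.001, 0.707, 0.707, 0.004]
contact_force: [-0.4, 0.6, -1.2]
gripper_width: 0.999
grasp_force: 0.0
t 4.1 p [0.5121 0.151  0.3552] y [ 1.     -0.0001  0.0016] z [ 0.0016  0.0011 -1.    ] F [ 0.938  -0.5297 -0.1082] w 0.9994239720045587 g 0.0 q [-0.8071  0.1415  0.4601  1.7524 -0.0663  1.261  -0.3309]
shift [-0.2412  0.1576  0.1952] turn [ 0.145  0.687 -0.393]
```

View pics/p1.png

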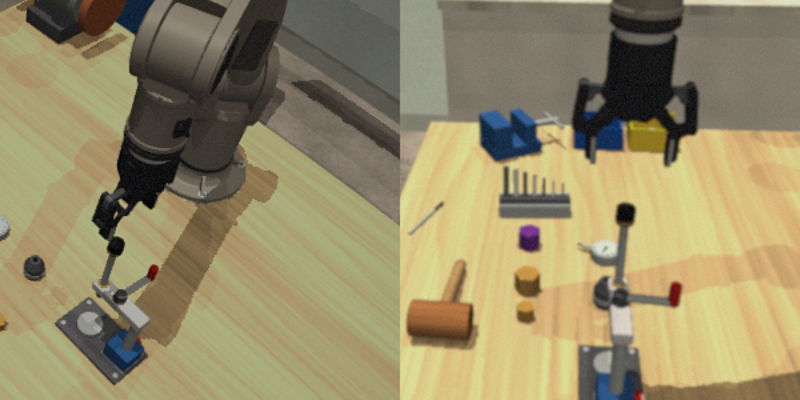

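The rod is up (knob at crop (625,212), clear of the gripper), and there is no bulky camera body on the hand. Now to the leaning pre-grasp.

```bash
python3 -m jog '[{"x":-0.1,"y":0.06,"z":-0.01,"ax":0,"ay":0,"az":0},{"x":-0.1,"y":0.06,"z":-0.01,"ax":0,"ay":0,"az":0},{"x":-0.241,"y":0.158,"z":0.195,"ax":0.145,"ay":0.687,"az":-0.393},{"x":-0.241,"y":0.158,"z":0.195,"ax":0.145,"ay":0.687,"az":-0.393},{"x":-0.241,"y":0.158,"z":0.195,"ax":0.145,"ay":0.687,"az":-0.393},{"x":-0.241,"y":0.158,"z":0.195,"ax":0.145,"ay":0.687,"az":-0.393},{"x":-0.241,"y":0.158,"z":0.195,"ax":0.145,"ay":0.687,"az":-0.393},{"x":-0.241,"y":0.158,"z":0.195,"ax":0.145,"ay":0.687,"az":-0.393},{"x":-0.241,"y":0.158,"z":0.195,"ax":0.145,"ay":0.687,"az":-0.393},{"x":-0.241,"y":0.158,"z":0.195,"ax":0.145,"ay":0.687,"az":-0.393},{"x":-0.241,"y":0.158,"z":0.195,"ax":0.145,"ay":0.687,"az":-0.393},{"x":-0.241,"y":0.158,"z":0.195,"ax":0.145,"ay":0.687,"az":-0.393}]'
python3 - <<'E'
from h import *
st();delta((.67,-.09,.16),23.5,40)
c=cam("wrist");im=read_camera("wrist");np.savez("w1.npz",K=c[0],D=c[1],o=c[2],R=c[3])
print(proj(c,[[.6493,-.0456,.036],[.6493,-.0456,0]]))
save("w1",im)
E
```

```text
t: 5.3
eef_pos: [0.6711, -0.0882, 0.1642]
tool_rot: [-0.284, 0.514, 0.788, 0.188]
contact_force: [0.1, 0.1, 1.1]
gripper_width: 1.001
grasp_force: 0.0
t 5.3 p [ 0.6711 -0.0882  0.1642] y [0.9159 0.4013 0.0043] z [-0.2537  0.5873 -0.7686] F [0.064  0.0676 1.0837] w 1.001162252602502 g 0.0 q [ 0.0859  0.845   0.3448  1.3062 -0.7167  1.6079  0.9964]
shift [-0.0036 -0.0017  0.0024] turn [0.002 0.004 0.005]
[[318.0134 234.1048]
 [318.2753 244.366 ]]
```

View pics/w1.png

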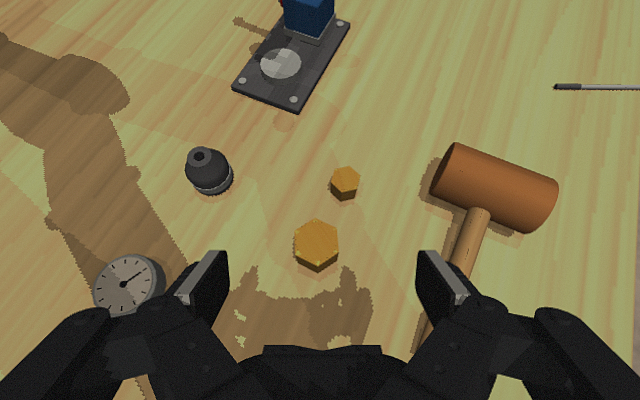

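The wrist view shows the blank's top face at about (317,238), near the predicted (318,234). I'll measure the hexagon with code and check where the indicator is.

```bash
python3 - <<'E'
from h import *
im=cv2.imread("pics/w1.png"); d=np.load("w1.npz"); c=(d["K"],d["D"],d["o"],d["R"])
hsv=cv2.cvtColor(im,cv2.COLOR_BGR2HSV)
sub=hsv[205:285,280:355]
print(sub[33,38],sub[60,38],sub[5,5])
m=cv2.inRange(hsv,(10,170,150),(30,255,255)); m[:205]=0;m[285:]=0;m[:,:280]=0;m[:,355:]=0
m=cv2.morphologyEx(m,cv2.MORPH_CLOSE,np.ones((5,5)))
m=cv2.morphologyEx(m,cv2.MORPH_OPEN,np.ones((3,3)))
cs=max(cv2.findContours(m,0,2)[0],key=cv2.contourArea)
W=np.array([atz(c,u,v,.036)[:2] for u,v in cs[:,0].astype(float)]).astype(np.float32)
h=cv2.convexHull(W)
M=cv2.moments(h*1000);ctr=np.array([M["m10"],M["m01"]])/M["m00"];print(ctr/1000,M["m00"],"expect 1386",cs[:,0].min(0),cs[:,0].max(0))
p=h[:,0]*1000; 
for a in range(0,60,4):
    w=[np.ptp(p@[np.cos(np.radians(a+k)),np.sin(np.radians(a+k))]) for k in(0,60,120)];print(a,np.round(w,1),round(sum(w),1))
S=cam("scene");print("indicator",atz(S,270+268/4,150+78/4,.022))
E
```

```text
[ 19 180 164] [ 22 160 158] [ 21 110 165]
[ 0.6502 -0.0522] 1282.4213899649912 expect 1386 [295 219] [337 263]
0 [42.7 43.1 42.2] 128.1
4 [42.6 42.8 42.3] 127.6
8 [42.2 42.2 42.1] 126.6
12 [41.6 41.8 41.7] 125.2
16 [40.8 41.3 41.1] 123.3
20 [39.9 40.6 40.4] 120.9
24 [38.9 39.7 39.6] 118.2
28 [39.1 39.1 39.1] 117.3
32 [40.2 40.  40.2] 120.5
36 [41.2 40.8 41.1] 123.1
40 [42.  41.4 41.8] 125.1
44 [42.5 41.7 42.3] 126.5
48 [42.9 41.9 42.6] 127.3
52 [43.2 41.8 42.6] 127.6
56 [43.2 42.  42.7] 127.9
indicator [ 0.5056 -0.1494  0.022 ]
```

```bash
python3 - <<'E'
from h import *
d=np.load("w1.npz"); c=(d["K"],d["D"],d["o"],d["R"])
print("anvil",atz(c,280.5,63.5,.022),"expected .5125,.149")
T=cam("side")
x,e=tri(c1(203,274),ray(c,317,238.5),c2(86,165)); print(x,e)
x,e=tri(c1(203,274),ray(c,317,238.5)); print(x,e)
x,e=tri(c2(86,165),ray(c,317,238.5)); print(x,e)
delta((.67-.01,-.09+.02,.10),26,40)
print("side-only z.036",atz(T,290+86/3.3333,205+165/3.3333,.036),"scene",atz(cam("scene"),270+203/4,150+274/4,.036))
E
```

```text
anvil [0.5142 0.1427 0.022 ] expected .5125,.149
[ 0.6492 -0.0486  0.0351] [np.float64(0.0019275761178012875), np.float64(0.0012910019625393667), np.float64(0.0013953958194619324)]
[ 0.6487 -0.0483  0.0314] [np.float64(0.0009024492565760327), np.float64(0.0009024492565759416)]
[ 0.6494 -0.0498  0.0357] [np.float64(0.0006839617109382786), np.float64(0.0006839617109381311)]
shift [-0.0249 -0.0031  0.0631] turn [ 0.03   0.004 -0.028]
side-only z.036 [ 0.6487 -0.0496  0.036 ] scene [ 0.6494 -0.0461  0.036 ]
```

```bash
python3 - <<'E'
from h import *
delta((.6715,-.0927,.0876),26,40)
delta((.6434,-.0349,.011),26,40)
E
```

```text
shift [-0.0524 -0.0018  0.0564] turn [ 0.03   0.004 -0.028]
shift [-0.052  -0.0046  0.1563] turn [ 0.03   0.004 -0.028]
```

```bash
python3 -m jog '[{"x":-0.052,"y":-0.002,"z":0.056,"ax":0.03,"ay":0.004,"az":-0.028},{"x":-0.052,"y":-0.002,"z":0.056,"ax":0.03,"ay":0.004,"az":-0.028},{"x":-0.052,"y":-0.002,"z":0.056,"ax":0.03,"ay":0.004,"az":-0.028},{"x":-0.052,"y":-0.003,"z":0.09,"ax":0.03,"ay":0.004,"az":-0.028},{"x":-0.052,"y":-0.003,"z":0.12,"ax":0.03,"ay":0.004,"az":-0.028},{"x":-0.052,"y":-0.0046,"z":0.14,"ax":0.03,"ay":0.004,"az":-0.028},{"x":-0.052,"y":-0.0046,"z":0.155,"ax":0.03,"ay":0.004,"az":-0.028},{"x":-0.052,"y":-0.0046,"z":0.156,"ax":0.03,"ay":0.004,"az":-0.028},{"x":-0.052,"y":-0.0046,"z":0.156,"ax":0.03,"ay":0.004,"az":-0.028}]'
python3 - <<'E'
from h import *
st();delta((.6434,-.0349,.011),26,40)
c=cam("wrist");im=read_camera("wrist");np.savez("w2.npz",K=c[0],D=c[1],o=c[2],R=c[3])
save("w2",im)
E
```

```text
t: 6.25
eef_pos: [0.6424, -0.0369, 0.0086]
tool_rot: [-0.292, 0.499, 0.796, 0.18]
contact_force: [-0.2, -0.3, 0.1]
gripper_width: 0.999
grasp_force: 0.0
t 6.25 p [ 0.6424 -0.0369  0.0086] y [ 0.8997  0.4364 -0.0046] z [-0.2842  0.5778 -0.7651] F [-0.2403 -0.2762  0.1107] w 0.9985736125496507 g 0.0 q [ 0.0432  0.9761  0.2878  1.4452 -0.7553  1.3762  1.1171]
shift [ 0.0026  0.0017 -0.001 ] turn [-0.002 -0.002 -0.005]
```

View pics/w2.png

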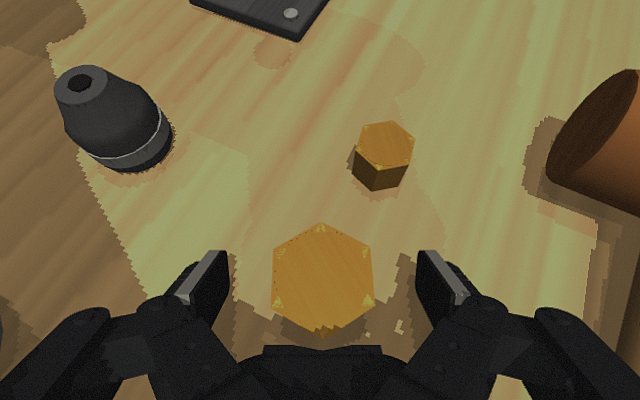

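Blank's hexagon is centred at (323,280), midway between the pads (225/420), flats parallel to them. Close and lift slightly.

```bash
python3 -m jog '[{"x":0.0026,"y":0.0005,"z":-0.001,"ax":0,"ay":0,"az":0},{"x":0.0026,"y":0.0005,"z":-0.001,"ax":0,"ay":0,"az":0},{"x":0.0026,"y":0.0005,"z":-0.001,"ax":0,"ay":0,"az":0},{"x":0.0026,"y":0.0005,"z":-0.001,"ax":0,"ay":0,"az":0},{"x":0.0026,"y":0.0005,"z":-0.001,"ax":0,"ay":0,"az":0},{"x":0.0026,"y":0.0005,"z":-0.001,"ax":0,"ay":0,"az":0},{"x":0.0026,"y":0.0005,"z":-0.001,"ax":0,"ay":0,"az":0},{"x":0.0026,"y":0.0005,"z":-0.001,"ax":0,"ay":0,"az":0}]' 0 70
python3 - <<'E'
from h import *
st()
c=cam("wrist");im=read_camera("wrist")
d=np.load("w2.npz"); c=(d["K"],d["D"],d["o"],d["R"]);print(atz(c,322.5,279,.036))
s=get_obs();m=rot(s["tool_rot"]).as_matrix();p=s["eef_pos"]
print("up 0.1 in tool:",m.T@[0,0,.1])
E
```

```text
t: 7.1
eef_pos: [0.6417, -0.0357, 0.0095]
tool_rot: [-0.292, 0.5, 0.795, 0.18]
contact_force: [1.7, -2.3, 5.1]
gripper_width: 0.463
grasp_force: 71.1
t 7.1 p [ 0.6417 -0.0357  0.0095] y [ 0.9001  0.4357 -0.0059] z [-0.2849  0.5784 -0.7644] F [ 1.7343 -2.2695  5.0715] w 0.4631055057793745 g 71.0578063558205 q [ 0.0419  0.9741  0.2876  1.4475 -0.7556  1.3767  1.1151]
[ 0.6509 -0.0532  0.036 ]
up 0.1 in tool: [ 0.0645 -0.0006 -0.0764]
```

```bash
python3 -m jog '[{"x":0.026,"y":0,"z":-0.0305,"ax":0,"ay":0,"az":0},{"x":0.052,"y":0,"z":-0.061,"ax":0,"ay":0,"az":0},{"x":0.052,"y":0,"z":-0.061,"ax":0,"ay":0,"az":0},{"x":0.052,"y":0,"z":-0.061,"ax":0,"ay":0,"az":0}]'
python3 - <<'E'
from h import *
st();delta((.5116,.06,.085),0,40);delta((.5116,.09,.06),0,40)
E
```

```text
t: 7.55
eef_pos: [0.6412, -0.0348, 0.0886]
tool_rot: [-0.293, 0.5, 0.795, 0.179]
contact_force: [-0.7, 0.9, -4.6]
gripper_width: 0.462
grasp_force: 71.7
t 7.55 p [ 0.6412 -0.0348  0.0886] y [ 0.8998  0.4363 -0.0071] z [-0.2861  0.5776 -0.7646] F [-0.7404  0.8832 -4.5756] w 0.46224144310001847 g 71.74238357576542 q [ 0.0272  0.8721  0.3098  1.4463 -0.7284  1.4628  1.0564]
shift [ 0.1058 -0.0753  0.0946] turn [-0.296 -0.001  0.341]
shift [ 0.1104 -0.062   0.1311] turn [-0.296 -0.001  0.341]
```

```bash
python3 -m jog '[{"x":0.053,"y":-0.038,"z":0.047,"ax":-0.148,"ay":0,"az":0.17},{"x":0.053,"y":-0.038,"z":0.047,"ax":-0.148,"ay":0,"az":0.17},{"x":0.106,"y":-0.075,"z":0.095,"ax":-0.296,"ay":0,"az":0.341},{"x":0.106,"y":-0.075,"z":0.095,"ax":-0.296,"ay":0,"az":0.341},{"x":0.106,"y":-0.075,"z":0.095,"ax":-0.296,"ay":0,"az":0.341},{"x":0.11,"y":-0.062,"z":0.131,"ax":-0.296,"ay":0,"az":0.341},{"x":0.11,"y":-0.062,"z":0.131,"ax":-0.296,"ay":0,"az":0.341},{"x":0.11,"y":-0.062,"z":0.131,"ax":-0.296,"ay":0,"az":0.341}]'
python3 - <<'E'
from h import *
st();delta((.5116,.125,.038),0,40);delta((.5116,.1618,.037),0,40)
E
```

```text
t: 8.35
eef_pos: [0.5105, 0.0905, 0.0585]
tool_rot: [-0.244, 0.664, 0.664, 0.241]
contact_force: [0.7, -1.2, -4.2]
gripper_width: 0.458
grasp_force: 72.4
t 8.35 p [0.5105 0.0905 0.0585] y [ 1.      0.0018 -0.0043] z [-0.0044  0.6438 -0.7652] F [ 0.6727 -1.2071 -4.1702] w 0.45785052306119073 g 72.35911354247946 q [-0.079   0.6269  0.242   2.0795 -1.1154  0.9685  1.0363]
shift [0.0132 0.0012 0.0379] turn [-0.004 -0.001 -0.001]
shift [0.0407 0.0013 0.0623] turn [-0.004 -0.001 -0.001]
```

```bash
python3 -m jog '[{"x":0.013,"y":0.001,"z":0.038,"ax":0,"ay":0,"az":0},{"x":0.022,"y":0.001,"z":0.046,"ax":0,"ay":0,"az":0},{"x":0.041,"y":0.001,"z":0.062,"ax":0,"ay":0,"az":0},{"x":0.041,"y":0.001,"z":0.062,"ax":0,"ay":0,"az":0},{"x":0.041,"y":0.001,"z":0.062,"ax":0,"ay":0,"az":0}]'
python3 - <<'E'
from h import *
st()
c=cam("wrist");w=read_camera("wrist");np.savez("w3.npz",K=c[0],D=c[1],o=c[2],R=c[3]);save("w3f",w)
a=read_camera("scene");b=read_camera("side");save("s3",a);save("d3",b)
f=lambda im,x,y,s:cv2.resize(im[y:y+s,x:x+s],(400,400),interpolation=cv2.INTER_CUBIC)
top=np.hstack([f(a,370,195,80),f(b,335,270,80)])
save("p3",np.vstack([top]))
save("w3",cv2.resize(w[100:400,120:520],(800,600)))
E
```

```text
t: 8.85
eef_pos: [0.5129, 0.1609, 0.0392]
tool_rot: [-0.242, 0.664, 0.664, 0.242]
contact_force: [0.9, 0.5, -4.2]
gripper_width: 0.464
grasp_force: 72.4
t 8.85 p [0.5129 0.1609 0.0392] y [ 1.      0.0006 -0.0007] z [-0.0009  0.6436 -0.7654] F [ 0.9268  0.5074 -4.206 ] w 0.46374218289735875 g 72.42487379349768 q [-0.1621  0.6478  0.173   2.1006 -1.2272  0.8697  1.0314]
```

View pics/p3.png

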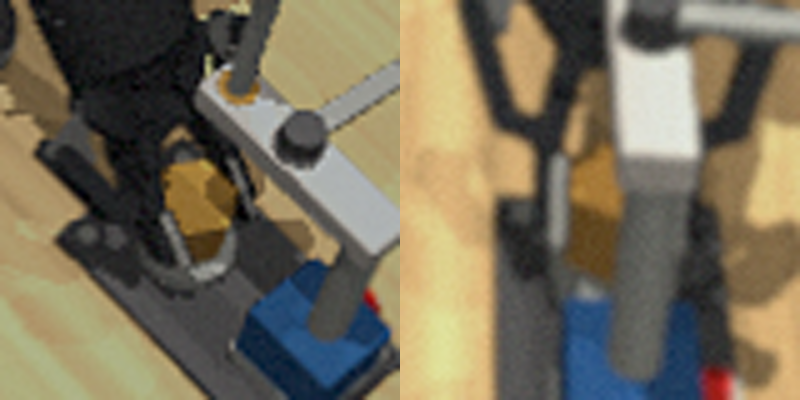

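View pics/w3.png

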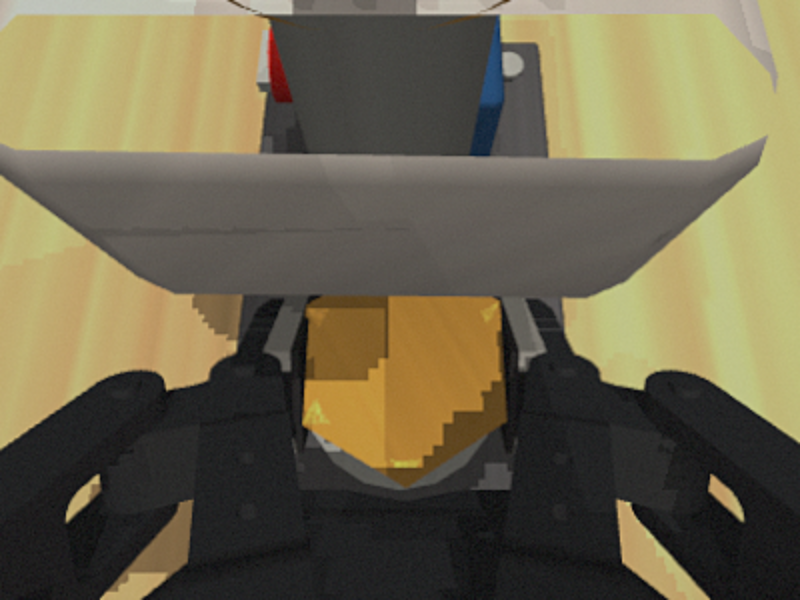

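The scene and wrist views show the blank held just over the anvil. It is laterally symmetric: blank 303–506, anvil arc symmetric about 405. The near top corner is at (406,470) and the anvil's near rim at (406,487). I'll check the fore–aft position numerically.

```bash
python3 - <<'E'
from h import *
d=np.load("w3.npz"); c=(d["K"],d["D"],d["o"],d["R"])
print("corner",atz(c,120+203,100+235,.0657),"rim",atz(c,120+203,100+243.5,.022))
print("flats L/R",atz(c,120+303/2,100+425/2,.0657),atz(c,120+506/2,100+425/2,.0657))
S,T=cam("scene"),cam("side")
s=cv2.imread("pics/s3.png");hsv=cv2.cvtColor(s,cv2.COLOR_BGR2HSV)
m=cv2.inRange(hsv,(8,140,30),(28,255,255))
m[:222]=0;m[250:]=0;m[:,:400]=0;m[:,420:]=0
ys,xs=np.nonzero(m);print("blank px",xs.min(),xs.max(),ys.min(),ys.max(),len(xs))
for r in range(222,250): print("".join("#" if v else "." for v in m[r,398:422]),r)
for yc in(.145,.149,.153):
    h=np.array([[.513+.0231*np.cos(a),yc+.0231*np.sin(a)] for a in np.radians(30+60*np.arange(6))])
    P=proj(S,np.c_[h,np.full(6,.0657)]);Q=proj(S,np.c_[h,np.full(6,.0297)])
    print(yc,P.round(1).tolist(),Q.round(1).tolist())
E
```

```text
corner [0.5143 0.1227 0.0657] rim [0.5144 0.1192 0.022 ]
flats L/R [0.4948 0.1305 0.0657] [0.5333 0.1305 0.0657]
blank px 402 417 226 246 208
........................ 222
........................ 223
........................ 224
........................ 225
.............#.......... 226
...........####......... 227
.....###########........ 228
....#############....... 229
....##############...... 230
....###############..... 231
.....##############..... 232
.....###############.... 233
.....##############..... 234
.....##############..... 235
.....##############..... 236
.......############..... 237
.......###########...... 238
........##########...... 239
........#########....... 240
........#########....... 241
.........########....... 242
..........######........ 243
..........######........ 244
..........#####......... 245
...........###.......... 246
........................ 247
........................ 248
........................ 249
0.145 [[406.6, 241.3], [415.4, 239.9], [417.7, 232.4], [411.4, 226.3], [402.8, 227.6], [400.3, 235.0]] [[404.5, 247.5], [413.1, 246.2], [415.4, 238.8], [409.2, 232.8], [400.8, 234.1], [398.4, 241.4]]
0.149 [[407.7, 242.3], [416.5, 241.0], [418.8, 233.5], [412.5, 227.3], [403.8, 228.6], [401.4, 236.1]] [[405.6, 248.6], [414.1, 247.3], [416.4, 239.8], [410.3, 233.8], [401.8, 235.1], [399.4, 242.4]]
0.153 [[408.8, 243.4], [417.6, 242.1], [419.9, 234.5], [413.6, 228.4], [404.9, 229.7], [402.5, 237.2]] [[406.7, 249.6], [415.2, 248.3], [417.5, 240.9], [411.3, 234.9], [402.9, 236.1], [400.5, 243.5]]
```

```bash
python3 - <<'E'
from h import *
S=cam("scene");T=cam("side")
s=cv2.imread("pics/scene0.png")
sub=s[225:262,385:430];hsv=cv2.cvtColor(s,cv2.COLOR_BGR2HSV)
m=((s.min(2)>95)&(hsv[...,1]<70)).astype(np.uint8)
m[:228]=0;m[262:]=0;m[:,:392]=0;m[:,425:]=0
for r in range(230,256): print("".join("#" if v else "." for v in m[r,392:425]),r)
for xc,yc in((.5125,.1488),(.5125,.1458)):
    a=np.radians(np.arange(0,360,30))
    P=proj(S,np.c_[xc+.026*np.cos(a),yc+.026*np.sin(a),np.full(12,.022)])
    print(xc,yc,P.min(0),P.max(0),P.mean(0))
# w2 blank
d=np.load("w2.npz"); c=(d["K"],d["D"],d["o"],d["R"])
for uv in((322,222),(322,336),(273,250),(373,250),(275,305),(373,305)): print(uv,atz(c,*uv,.036))
# arc in w3
d=np.load("w3.npz"); c=(d["K"],d["D"],d["o"],d["R"])
for u,v in((318,437),(330,450),(345,462),(465,465),(478,455)): print("arc",atz(c,120+u/2,100+v/2,.022))
E
```

```text
................................. 230
................................. 231
.#............................... 232
................................. 233
...........########.............. 234
.........############............ 235
........##############........... 236
.......###############........... 237
.......##############............ 238
......#############.............. 239
......#############.............. 240
......#############.............. 241
......#############....##........ 242
......###################........ 243
......###################........ 244
.......#################......... 245
.......#################......... 246
........################......... 247
.........##############.......... 248
..........#############.......... 249
............########............. 250
................................. 251
................................. 252
................................. 253
................................. 254
................................. 255
0.5125 0.1488 [398.0489 233.6834] [417.0691 251.0901] [407.5821 242.3426]
0.5125 0.1458 [397.2621 232.9137] [416.2661 250.2888] [406.7893 241.5572]
(322, 222) [ 0.6404 -0.032   0.036 ]
(322, 336) [ 0.6597 -0.0717  0.036 ]
(273, 250) [ 0.6276 -0.0515  0.036 ]
(373, 250) [ 0.6644 -0.0338  0.036 ]
(275, 305) [ 0.6389 -0.0698  0.036 ]
(373, 305) [ 0.6724 -0.0536  0.036 ]
arc [0.4921 0.1306 0.022 ]
arc [0.4953 0.1276 0.022 ]
arc [0.4992 0.1248 0.022 ]
arc [0.5291 0.1241 0.022 ]
arc [0.5324 0.1264 0.022 ]
```

Both views put the blank within about 1–2 mm of the anvil's centre. I'll add 1 mm in +y and lower it.

```bash
python3 -m jog '[{"x":-0.0014,"y":0,"z":0.0034,"ax":0,"ay":0,"az":0},{"x":-0.0034,"y":0,"z":0.0056,"ax":0,"ay":0,"az":0},{"x":-0.0034,"y":0,"z":0.0056,"ax":0,"ay":0,"az":0},{"x":-0.0034,"y":0,"z":0.0056,"ax":0,"ay":0,"az":0}]'
python3 -m jog '[{"x":-0.0007,"y":0,"z":0.0008,"ax":0,"ay":0,"az":0},{"x":-0.0007,"y":0,"z":0.0008,"ax":0,"ay":0,"az":0}]'
```

```text
t: 9.4
eef_pos: [0.5129, 0.162, 0.0328]
tool_rot: [-0.243, 0.665, 0.664, 0.242]
contact_force: [0.5, 0.8, -4.3]
gripper_width: 0.458
grasp_force: 72.4
t: 9.6
eef_pos: [0.5129, 0.1622, 0.0319]
tool_rot: [-0.243, 0.664, 0.664, 0.242]
contact_force: [-0.9, -0.1, -3.6]
gripper_width: 0.46
grasp_force: 72.4
```

```bash
python3 -m jog '[{"x":-0.0007,"y":0,"z":0.0008,"ax":0,"ay":0,"az":0},{"x":-0.0007,"y":0,"z":0.0008,"ax":0,"ay":0,"az":0}]'
python3 -m jog '[{"x":-0.0004,"y":0,"z":0.0005,"ax":0,"ay":0,"az":0},{"x":-0.0004,"y":0,"z":0.0005,"ax":0,"ay":0,"az":0}]'
```

```text
t: 9.8
eef_pos: [0.513, 0.1622, 0.0315]
tool_rot: [-0.243, 0.664, 0.664, 0.243]
contact_force: [-1.2, -2.7, 3.6]
gripper_width: 0.454
grasp_force: 73.3
t: 10.0
eef_pos: [0.5131, 0.1622, 0.0315]
tool_rot: [-0.243, 0.664, 0.664, 0.243]
contact_force: [-4.3, -3.9, 9.4]
gripper_width: 0.457
grasp_force: 74.3
```

```bash
python3 -m jog '[{"x":0.0004,"y":0,"z":-0.0005,"ax":0,"ay":0,"az":0},{"x":0.0004,"y":0,"z":-0.0005,"ax":0,"ay":0,"az":0},{"x":0.0004,"y":0,"z":-0.0005,"ax":0,"ay":0,"az":0},{"x":0.0004,"y":0,"z":-0.0005,"ax":0,"ay":0,"az":0},{"x":0.0004,"y":0,"z":-0.0005,"ax":0,"ay":0,"az":0},{"x":0,"y":0,"z":-0.02,"ax":0,"ay":0,"az":0},{"x":0,"y":0,"z":-0.06,"ax":0,"ay":0,"az":0},{"x":0,"y":0,"z":-0.1,"ax":0,"ay":0,"az":0},{"x":0,"y":0,"z":-0.14,"ax":0,"ay":0,"az":0},{"x":0,"y":0,"z":-0.14,"ax":0,"ay":0,"az":0}]' 1
python3 - <<'E'
from h import *
st()
c=cam("wrist");w=read_camera("wrist");np.savez("w4.npz",K=c[0],D=c[1],o=c[2],R=c[3]);save("w4f",w)
a=read_camera("scene");save("s4",a);b=read_camera("side")
save("p4",np.hstack([cv2.resize(w[60:310,170:470],(480,400)),cv2.resize(a[200:270,370:426],(320,400),interpolation=cv2.INTER_CUBIC)]))
delta((.5125,.1,.42),0);delta((.5125,.149,.36),0)
E
```

```text
t: 11.0
eef_pos: [0.5159, 0.0675, 0.1406]
tool_rot: [-0.239, 0.666, 0.663, 0.244]
contact_force: [-0.0, 0.6, -1.0]
gripper_width: 1.001
grasp_force: 0.0
t 11.0 p [0.5159 0.0675 0.1406] y [ 1.     -0.0063  0.0065] z [ 0.009   0.6421 -0.7666] F [-0.045   0.5633 -0.9526] w 1.0005687062688031 g 0.0 q [-0.0901  0.4885  0.3081  2.0451 -0.9921  1.0729  0.8908]
shift [ 0.2033 -0.0003 -0.1989] turn [-0.001 -0.701  0.   ]
shift [ 0.2021 -0.0003 -0.1214] turn [-0.001 -0.701  0.   ]
```

View pics/p4.png

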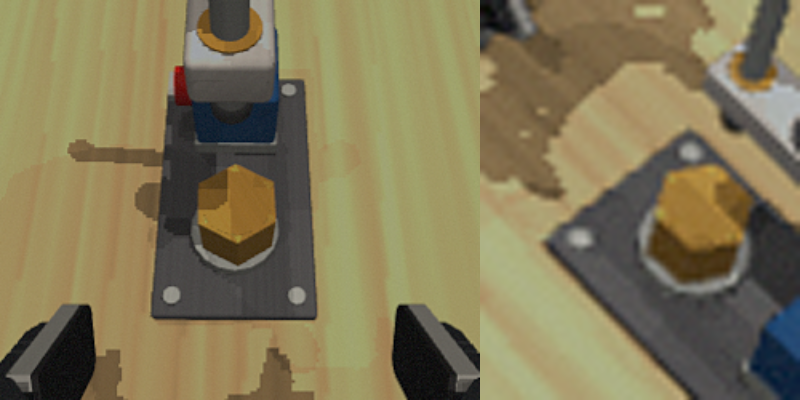

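The blank stands flat on the anvil, with an even rim visible all round (near corner (237,265), near rim (235,270)). Next I go above the knob with the fingers shut.

```bash
python3 -m jog '[{"x":0.1,"y":0,"z":-0.13,"ax":0,"ay":0,"az":0},{"x":0.1,"y":0,"z":-0.13,"ax":0,"ay":0,"az":0},{"x":0.1,"y":0,"z":-0.13,"ax":0,"ay":0,"az":0},{"x":0.203,"y":0,"z":-0.199,"ax":0,"ay":-0.701,"az":0},{"x":0.203,"y":0,"z":-0.199,"ax":0,"ay":-0.701,"az":0},{"x":0.203,"y":0,"z":-0.199,"ax":0,"ay":-0.701,"az":0},{"x":0.203,"y":0,"z":-0.199,"ax":0,"ay":-0.701,"az":0},{"x":0.203,"y":0,"z":-0.199,"ax":0,"ay":-0.701,"az":0},{"x":0.203,"y":0,"z":-0.199,"ax":0,"ay":-0.701,"az":0},{"x":0.202,"y":0,"z":-0.125,"ax":0,"ay":-0.701,"az":0},{"x":0.202,"y":0,"z":-0.125,"ax":0,"ay":-0.701,"az":0},{"x":0.202,"y":0,"z":-0.125,"ax":0,"ay":-0.701,"az":0}]' 0
python3 - <<'E'
from h import *
st();delta((.5125,.149,.32),0)
S,T=cam("scene"),cam("side")
E
```

```text
t: 12.35
eef_pos: [0.5104, 0.1482, 0.3584]
tool_rot: [-0.002, 0.705, 0.709, -0.004]
contact_force: [-0.5, 1.3, 1.1]
gripper_width: -0.001
grasp_force: 0.0
t 12.35 p [0.5104 0.1482 0.3584] y [ 0.9999  0.0046 -0.0092] z [-0.0092 -0.0023 -1.    ] F [-0.5178  1.2533  1.0721] w -0.0009969138160307678 g 0.0 q [-0.6044  0.1405  0.2333  1.7333 -0.035   1.2812 -0.3585]
shift [0.0009 0.0025 0.0383] turn [-0.009  0.002  0.005]
```

```bash
python3 -m jog '[{"x":0.001,"y":0.0025,"z":0.038,"ax":-0.009,"ay":0.002,"az":0.005},{"x":0.001,"y":0.0025,"z":0.048,"ax":-0.009,"ay":0.002,"az":0.005},{"x":0.001,"y":0.0025,"z":0.058,"ax":-0.009,"ay":0.002,"az":0.005},{"x":0.001,"y":0.0025,"z":0.068,"ax":-0.009,"ay":0.002,"az":0.005},{"x":0.001,"y":0.0025,"z":0.078,"ax":-0.009,"ay":0.002,"az":0.005}]' 0
python3 -m jog '[{"x":0,"y":0,"z":0.008,"ax":0,"ay":0,"az":0},{"x":0,"y":0,"z":0.016,"ax":0,"ay":0,"az":0},{"x":0,"y":0,"z":0.024,"ax":0,"ay":0,"az":0},{"x":0,"y":0,"z":0.032,"ax":0,"ay":0,"az":0},{"x":0,"y":0,"z":0.04,"ax":0,"ay":0,"az":0},{"x":0,"y":0,"z":0.045,"ax":0,"ay":0,"az":0},{"x":0,"y":0,"z":0.045,"ax":0,"ay":0,"az":0}]'
```

```text
t: 12.85
eef_pos: [0.5162, 0.1464, 0.2856]
tool_rot: [0.003, 0.709, 0.705, 0.004]
contact_force: [-0.6, -1.4, 1.3]
gripper_width: 0.004
grasp_force: 1.0
t: 13.55
eef_pos: [0.5153, 0.1471, 0.2391]
tool_rot: [0.002, 0.709, 0.705, 0.003]
contact_force: [0.7, 0.4, -0.9]
gripper_width: -0.0
grasp_force: 0.0
```

```bash
Z='[{"x":0,"y":0,"z":0.004,"ax":0,"ay":0,"az":0}]'; python3 -m jog '[{"x":0,"y":0,"z":0.005,"ax":0,"ay":0,"az":0},{"x":0,"y":0,"z":0.009,"ax":0,"ay":0,"az":0},{"x":0,"y":0,"z":0.009,"ax":0,"ay":0,"az":0},{"x":0,"y":0,"z":0.009,"ax":0,"ay":0,"az":0}]'
python3 - <<'E'
from h import *
a=read_camera("side");save("d5",a);b=read_camera("scene");save("s5",b)
E
python3 -m jog '[{"x":0,"y":0,"z":0.002,"ax":0,"ay":0,"az":0},{"x":0,"y":0,"z":0.002,"ax":0,"ay":0,"az":0}]'|egrep 'eef|contact'
python3 -m jog '[{"x":0,"y":0,"z":0.001,"ax":0,"ay":0,"az":0},{"x":0,"y":0,"z":0.001,"ax":0,"ay":0,"az":0}]'|egrep 'eef|contact'
```

```text
t: 13.95
eef_pos: [0.5159, 0.147, 0.2309]
tool_rot: [0.003, 0.709, 0.705, 0.003]
contact_force: [-0.1, -0.0, 1.1]
gripper_width: 0.001
grasp_force: 0.0
eef_pos: [0.5162, 0.1469, 0.229]
contact_force: [0.9, 0.4, 0.2]
eef_pos: [0.5162, 0.147, 0.2281]
contact_force: [-0.0, 0.8, 1.2]
```

```bash
python3 -m jog '[{"x":0,"y":0,"z":0.001,"ax":0,"ay":0,"az":0},{"x":0,"y":0,"z":0.001,"ax":0,"ay":0,"az":0}]'|egrep 'eef|contact'
python3 -m jog '[{"x":0,"y":0,"z":0.001,"ax":0,"ay":0,"az":0},{"x":0,"y":0,"z":0.001,"ax":0,"ay":0,"az":0}]'|egrep 'eef|contact'
```

```text
eef_pos: [0.5161, 0.147, 0.227]
contact_force: [-0.4, -0.6, 0.7]
eef_pos: [0.5162, 0.1469, 0.226]
contact_force: [0.2, 1.2, 1.0]
```

```bash
python3 -m jog '[{"x":0,"y":0,"z":0.0007,"ax":0,"ay":0,"az":0},{"x":0,"y":0,"z":0.0007,"ax":0,"ay":0,"az":0}]'|egrep 'eef|contact'
```

```text
eef_pos: [0.5161, 0.147, 0.2253]
contact_force: [-0.1, 0.4, 0.9]
```

```bash
python3 -m jog '[{"x":0,"y":0,"z":0.0007,"ax":0,"ay":0,"az":0},{"x":0,"y":0,"z":0.0007,"ax":0,"ay":0,"az":0}]'|egrep 'eef|contact'
```

```text
eef_pos: [0.5161, 0.147, 0.2251]
contact_force: [-0.5, -0.3, 4.8]
```

Contact: 4.8 N at TCP z 0.225, the height expected with the foot on the blank. Lift off and go beside the lever's grip.

```bash
python3 -m jog '[{"x":0,"y":0,"z":-0.02,"ax":0,"ay":0,"az":0},{"x":0,"y":0,"z":-0.07,"ax":0,"ay":0,"az":0},{"x":0.01,"y":-0.074,"z":-0.07,"ax":0,"ay":0,"az":0},{"x":0.01,"y":-0.074,"z":-0.07,"ax":0,"ay":0,"az":0},{"x":0.01,"y":-0.074,"z":-0.07,"ax":0,"ay":0,"az":0},{"x":0.01,"y":-0.074,"z":-0.07,"ax":0,"ay":0,"az":0}]'
python3 - <<'E'
from h import *
st();delta((.443,.157,.197),0)
S,T=cam("scene"),cam("side")
a=read_camera("scene");b=read_camera("side")
out=[]
for c,im in((S,a),(T,b)):
    hsv=cv2.cvtColor(im[...,::-1].copy(),cv2.COLOR_BGR2HSV)
    m=(((hsv[...,0]<6)|(hsv[...,0]>174))&(hsv[...,1]>170)&(hsv[...,2]>60)).astype(np.uint8)
    n,l,s,ce=cv2.connectedComponentsWithStats(m)
    print([(s[i].tolist(),ce[i].round(1).tolist()) for i in range(1,n) if 15<s[i][4]<300])
    print(proj(c,[.4430,.196,.200]))
E
```

```text
t: 15.85
eef_pos: [0.4414, 0.1573, 0.2941]
tool_rot: [0.003, 0.709, 0.706, 0.004]
contact_force: [0.2, -0.6, 0.4]
gripper_width: 0.001
grasp_force: 0.0
t 15.85 p [0.4414 0.1573 0.2941] y [ 0.9999 -0.0045  0.009 ] z [ 0.009   0.0011 -1.    ] F [ 0.1614 -0.6119  0.4182] w 0.0005486508594237775 g 0.0 q [-0.6622  0.0594  0.1944  1.9664 -0.0094  1.1084 -0.4685]
shift [-0.0004  0.0007  0.0971] turn [ 0.009 -0.001 -0.004]
[([451, 199, 8, 11, 57], [454.2, 203.6])]
[[454.4991 204.8715]]
[([423, 262, 8, 18, 99], [425.9, 269.7]), ([396, 344, 5, 13, 47], [397.7, 349.6])]
[[426.2879 271.7195]]
```

```bash
python3 -m jog '[{"x":0,"y":0.0007,"z":0.04,"ax":0.009,"ay":-0.001,"az":-0.004},{"x":0,"y":0.0007,"z":0.08,"ax":0.009,"ay":-0.001,"az":-0.004},{"x":0,"y":0.0007,"z":0.097,"ax":0.009,"ay":-0.001,"az":-0.004},{"x":0,"y":0.0007,"z":0.097,"ax":0.009,"ay":-0.001,"az":-0.004},{"x":0,"y":0.0007,"z":0.097,"ax":0.009,"ay":-0.001,"az":-0.004}]'
python3 - <<'E'
from h import *
st()
E
python3 -m jog '[{"x":0.01,"y":-0.001,"z":0,"ax":0,"ay":0,"az":0},{"x":0.019,"y":-0.002,"z":0,"ax":0,"ay":0,"az":0},{"x":0.026,"y":-0.003,"z":0,"ax":0,"ay":0,"az":0},{"x":0.033,"y":-0.0035,"z":0,"ax":0,"ay":0,"az":0},{"x":0.04,"y":-0.003,"z":0,"ax":0,"ay":0,"az":0},{"x":0.047,"y":-0.002,"z":0,"ax":0,"ay":0,"az":0},{"x":0.047,"y":-0.002,"z":0,"ax":0,"ay":0,"az":0}]'
```

```text
t: 16.45
eef_pos: [0.4439, 0.1572, 0.1972]
tool_rot: [0.0, 0.708, 0.706, -0.0]
contact_force: [-0.4, 0.5, -0.7]
gripper_width: -0.002
grasp_force: 0.0
t 16.45 p [0.4439 0.1572 0.1972] y [ 1.     -0.0022 -0.0005] z [-0.0005 -0.0005 -1.    ] F [-0.4099  0.4548 -0.7446] w -0.0015030997727401851 g 0.0 q [-0.6462  0.1794  0.1948  2.0749 -0.0441  0.8917 -0.4289]
t: 17.15
eef_pos: [0.441, 0.2058, 0.197]
tool_rot: [-0.0, 0.707, 0.707, -0.0]
contact_force: [-0.1, 0.2, -0.6]
gripper_width: -0.002
grasp_force: 0.0
```

```bash
python3 -m jog '[{"x":0.007,"y":0.002,"z":0,"ax":0,"ay":0,"az":0},{"x":0.014,"y":0.0045,"z":0,"ax":0,"ay":0,"az":0},{"x":0.02,"y":0.0075,"z":0,"ax":0,"ay":0,"az":0},{"x":0.0264,"y":0.011,"z":0,"ax":0,"ay":0,"az":0},{"x":0.032,"y":0.0155,"z":0,"ax":0,"ay":0,"az":0},{"x":0.0376,"y":0.0205,"z":0,"ax":0,"ay":0,"az":0},{"x":0.042,"y":0.026,"z":0,"ax":0,"ay":0,"az":0},{"x":0.0466,"y":0.0316,"z":0,"ax":0,"ay":0,"az":0},{"x":0.0466,"y":0.0316,"z":0,"ax":0,"ay":0,"az":0}]'
python3 - <<'E'
from h import *
st()
S,T=cam("scene"),cam("side")
a=read_camera("scene");b=read_camera("side");save("s6",a);save("d6",b)
for c,im in((S,a),(T,b)):
    hsv=cv2.cvtColor(im[...,::-1].copy(),cv2.COLOR_BGR2HSV)
    m=(((hsv[...,0]<6)|(hsv[...,0]>174))&(hsv[...,1]>170)&(hsv[...,2]>60)).astype(np.uint8)
    n,l,s,ce=cv2.connectedComponentsWithStats(m)
    print([(s[i].tolist(),ce[i].round(1).tolist()) for i in range(1,n) if 15<s[i][4]<300])
    for al in (.9,1.1,1.3,1.5): print(al,proj(c,[.5125-.07*np.cos(al),.189+.07*np.sin(al),.200]))
E
```

```text
t: 18.05
eef_pos: [0.4737, 0.2519, 0.1971]
tool_rot: [-0.0, 0.707, 0.707, 0.0]
contact_force: [0.1, -0.8, -0.7]
gripper_width: 0.003
grasp_force: 0.0
t 18.05 p [0.4737 0.2519 0.1971] y [ 1.     -0.0008  0.0004] z [ 0.0004  0.0006 -1.    ] F [ 0.1118 -0.7726 -0.6761] w 0.0034336152738323345 g 0.0 q [-0.7335  0.2873  0.1548  1.9322 -0.055   0.9254 -0.5526]
[([455, 231, 9, 10, 60], [458.2, 235.1])]
0.9 [[462.2773 224.9859]]
1.1 [[461.2881 230.1538]]
1.3 [[459.0899 234.9508]]
1.5 [[455.7518 239.169 ]]
[([395, 285, 10, 18, 118], [398.7, 293.2]), ([396, 343, 5, 14, 54], [397.9, 349.7])]
0.9 [[414.6598 289.6231]]
1.1 [[408.0848 292.4105]]
1.3 [[400.5005 294.1696]]
1.5 [[392.2602 294.8022]]
```

```bash
python3 -m jog '[{"x":0.004,"y":0.006,"z":0,"ax":0,"ay":0,"az":0},{"x":0.0065,"y":0.01,"z":0,"ax":0,"ay":0,"az":0},{"x":0.0065,"y":0.01,"z":0,"ax":0,"ay":0,"az":0}]'|egrep 'eef|contact'
python3 -m jog '[{"x":0,"y":0.002,"z":0,"ax":0,"ay":0,"az":0},{"x":0,"y":0.002,"z":0,"ax":0,"ay":0,"az":0}]'|egrep 'eef|contact'
```

```text
eef_pos: [0.4834, 0.2579, 0.1971]
contact_force: [-0.2, -0.8, -0.1]
eef_pos: [0.4849, 0.2577, 0.197]
contact_force: [-0.6, 0.7, -1.2]
```

```bash
python3 -m jog '[{"x":0,"y":0.001,"z":0,"ax":0,"ay":0,"az":0},{"x":0,"y":0.001,"z":0,"ax":0,"ay":0,"az":0}]'|egrep 'eef|contact'
```

```text
eef_pos: [0.4857, 0.2575, 0.197]
contact_force: [-1.0, 0.3, -0.9]
```

```bash
python3 -m jog '[{"x":0,"y":0.001,"z":0,"ax":0,"ay":0,"az":0},{"x":0,"y":0.001,"z":0,"ax":0,"ay":0,"az":0}]'|egrep 'eef|contact'
```

```text
eef_pos: [0.4865, 0.2575, 0.197]
contact_force: [-2.6, 0.4, 1.4]
```

```bash
python3 -m jog '[{"x":0,"y":0.001,"z":0,"ax":0,"ay":0,"az":0},{"x":0,"y":0.001,"z":0,"ax":0,"ay":0,"az":0}]'|egrep 'eef|contact'
```

```text
eef_pos: [0.4867, 0.2575, 0.1969]
contact_force: [-5.9, 0.6, 2.9]
```

```bash
python3 -m jog '[{"x":0,"y":0.001,"z":0,"ax":0,"ay":0,"az":0},{"x":0,"y":0.001,"z":0,"ax":0,"ay":0,"az":0}]'|egrep 'eef|contact'
```

```text
eef_pos: [0.4868, 0.2576, 0.1968]
contact_force: [-9.6, 1.0, 5.6]
```

End stop reached (9.6 N with no further motion). Back off, rise and check numerically.

```bash
python3 -m jog '[{"x":0,"y":-0.015,"z":0,"ax":0,"ay":0,"az":0},{"x":0,"y":-0.025,"z":0,"ax":0,"ay":0,"az":0},{"x":0,"y":-0.025,"z":-0.04,"ax":0,"ay":0,"az":0},{"x":0,"y":-0.025,"z":-0.08,"ax":0,"ay":0,"az":0},{"x":0.04,"y":-0.05,"z":-0.12,"ax":0,"ay":0,"az":0},{"x":0.08,"y":-0.06,"z":-0.14,"ax":0,"ay":0,"az":0},{"x":0.11,"y":-0.06,"z":-0.14,"ax":0,"ay":0,"az":0},{"x":0.11,"y":-0.06,"z":-0.14,"ax":0,"ay":0,"az":0},{"x":0.11,"y":-0.06,"z":-0.14,"ax":0,"ay":0,"az":0}]' 0.5
python3 - <<'E'
from h import *
st()
S,T=cam("scene"),cam("side")
a=read_camera("scene");b=read_camera("side");save("s7",a);save("d7",b)
k=[]
for c,im in((S,a),(T,b)):
    hsv=cv2.cvtColor(im[...,::-1].copy(),cv2.COLOR_BGR2HSV)
    m=(((hsv[...,0]<6)|(hsv[...,0]>174))&(hsv[...,1]>170)&(hsv[...,2]>60)).astype(np.uint8)
    n,l,s,ce=cv2.connectedComponentsWithStats(m)
    print([(s[i].tolist(),ce[i].round(1).tolist()) for i in range(1,n) if 15<s[i][4]<300])
    for al in (1.4,1.5): print(al,proj(c,[.5125-.07*np.cos(al),.189+.07*np.sin(al),.200]))
    pk=proj(c,[.5125,.149,.213])[0]; x,y=pk.round().astype(int)
    m=(im[y-14:y+15,x-14:x+15].max(2)<45).astype(np.uint8)
    n,l,s,ce=cv2.connectedComponentsWithStats(m); i=1+np.argmax(s[1:,4]); q=ce[i]+[x-14,y-14]
    print("knob pred",pk,"seen",q,s[i]); k.append(ray(c,*q))
    # change elsewhere vs. the first picture
    i0=cv2.imread("pics/%s0.png"%("scene" if c is S else "side"))[...,::-1]
    cv2.imwrite
print(tri(*k))
E
```

```text
t: 20.35
eef_pos: [0.4286, 0.3677, 0.3367]
tool_rot: [0.0, 0.707, 0.707, -0.0]
contact_force: [-0.2, -0.4, -0.5]
gripper_width: 0.495
grasp_force: 0.0
t 20.35 p [0.4286 0.3677 0.3367] y [1.     0.0003 0.0001] z [ 0.0001 -0.0006 -1.    ] F [-0.1739 -0.405  -0.4844] w 0.49520623779606787 g 0.0 q [-0.9005  0.2102  0.0965  1.6933 -0.0207  1.2396 -0.7991]
[([451, 233, 9, 12, 63], [455.3, 238.4])]
1.4 [[457.557  237.1446]]
1.5 [[455.7518 239.169 ]]
knob pred [420.3678 204.7419] seen [420.1927 203.6422] [  9   7  11  12 109]
[([388, 285, 8, 18, 116], [391.3, 293.4]), ([396, 344, 4, 13, 46], [397.7, 349.5])]
1.4 [[396.4382 294.6305]]
1.5 [[392.2602 294.8022]]
knob pred [385.2653 248.0199] seen [384.879  246.3226] [  8   6  12  13 124]
(array([0.5131, 0.1479, 0.2164]), [np.float64(0.0004082670974636292), np.float64(0.00040826709746383244)])
```

```bash
python3 -c "
from station import *
print(hand_in())"
```

```text
the job is handed in; nothing more can be done
None
```

I handed the job in at about 20 s of the 70 s allowed, with no verdict returned: the blank stands on the anvil within about 1–2 mm of centre, the rod's foot rests on it (contact at about 5 N), the lever is at its end stop, and the robot is clear of everything.

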